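# Put the dermatoscope back on its two-fork rest

## Task

Put the dermatoscope (the instrument with the wide round magnifier head, not the otoscope with the slim cone) away on the raised two-fork rest: lay its handle level along the rest, in both forks between their lips, centred, head pointing either way. Set it down rather than dropping it from well above, let go, and leave the otoscope lying where it is.

Things in the scene. Friction and masses are not known exactly. Their poses are not given: they have to be found in the camera images.
- dermatoscope_center (a point): Dermatoscope lying on the desk: black handle 140 long, 26 wide, 28 mm high, and at its +x end a round head 56 mm across, 28 high, lens in a steel ring on top, head centre 94 mm from this point. Underside flush. About 0.19 kg; balances 14 mm from this point towards the head. This point: centre of the handle, 14 mm above the underside. x along the handle to the head, z up.
- otoscope_center (a point): Otoscope, to be left alone: the same black handle (140 x 26 x 28 mm), but a slim head 22 mm wide with a grey cone at its +x end, tip 120 mm from this point. This point: centre of the handle, 14 mm above the underside. x along the handle to the head, z up.
- rest: Rest, fixed: grey base 130 x 74 x 12 mm and two aluminium forks, 10 mm thick along x, at x = -40 and +40 mm. Each has a flat seat 80 mm above the desk, 50 mm wide (y) between two lips 12 mm high, 6 thick. Between the forks 70 mm is open down to the base. Origin: centre of the base's underside; x from fork to fork, z up. A handle lying in it has its centre 94 mm above the desk.
Not all that is in view belongs to the job. What is shaped like the part that bears dermatoscope_center but red is not meant. Several things have the shape of the rest; the one meant has the colours described above.

How it is judged:
By the outcome, as a careful person would: the job done as asked, in the order asked, and still so for the second after the job is handed in, with the robot touching nothing.
It also fails if it takes over 40 s, if anything falls off the work surface, if the arm or the gripper's body presses on something with over 40 N, if the wrist force passes 120 N, or if a joint passes its speed limit or range.

## Robot

A 6-joint arm with a two-finger parallel gripper is mounted at the origin on the work surface. World frame = base frame: x ahead of the robot, y to its left, z up, the work surface at z = 0. Lengths are in m, angles in rad, forces in N, time in s.
With the tool pointing down it reaches from about 0.3 to 0.775 m from the base axis. Payload 14.6 kg.
Tool frame: the origin (TCP) lies at the very end of the fingers, on their centre line; the grasp point (between the pads) lies 19 mm behind it; z points along the fingers, x is the direction in which the jaws open and shut, and the axes are right-handed (so a half turn about z gives the same grasp; the last joint's range is limited). The gripper opens to 94 mm and grips with 3 to 60 N. Pads are 16 mm wide; open, the fingers measure 119 mm over their backs; the gripper's body (75 mm by 177 mm) begins 78 mm behind the grasp point.
Start: joints at [1.113, 0.3, 1.521, -0, 1.321, -0.067], TCP at [0.21, 0.509, 0.205] pointing down, gripper open.
Joint ranges: [-3.03, 3.03], [-0.79, 2.21], [0.23, 2.52], [-1.04, 4.18], [0, 3.07], [-2.55, 2.55]. Speed limits (rad/s): [2.22, 2.22, 2.57, 3.14, 3.14, 3.14].

## Interface

Orientations are given as [roll, pitch, yaw] about the fixed x, y, z axes, in that order (R = Rz(yaw) Ry(pitch) Rx(roll)).
In Python, from station import ctrl gives the robot as it stands.
- The arm moves only by the shell command python3 -m inch 'ROWS' [FORCE]. ROWS is JSON, one flat list of numbers, 7 for each row, row after row: the shift along the tool's x, y, z in cm, then the turn, a rotation vector about the tool's x, y, z in rad, then the opening, from 0 (shut) to 1 (fully open). In form: [tx, ty, tz, wx, wy, wz, claw, tx, ty, tz, wx, wy, wz, claw, ...]. A call has 1 to 20 rows; each row shifts and turns the commanded pose from where the row before left it, along the tool's axes as they then stand; what a row does not reach is not made up. A row lasts 1/8 s, in which the tool goes at most 62.5 mm and 10.7 degrees, less where a joint would pass 70% of its speed; a pose out of reach is approached as far as the arm can. A call is refused whole if a number of a shift passes 6.25 or a number of a turn 0.188, either way. A call with a gripper value outside its range is refused whole. The fingers move at their own pace and stop on an object; FORCE is the grip in N (left out, the last holds). Time passes only in rows, so rows that do not move let the fingers close. It gives the time, the measured TCP pose, the force and the opening at its end, in the units of the state.
- ctrl.get_obs(): the state, without advancing time (a new reading comes with each control period).
- ctrl.camera(name): name is "scene" or "top"; returns (picture, depth): 480x640x3 uint8, red, green, blue; 480x640 float32, m along the optical axis (not along the pixel's ray), 0 where there is no reading.
- ctrl.camera_params(name): a dict with "vertical_fov" (degrees; the focal length in pixels is half the picture's height over the tangent of half this angle, whatever the lens; pixels are square), "cx", "cy" (the principal point, pixels), "camera_from_world" (4x4, takes a point from world to camera coordinates). Camera axes: x right, y down, z forward; pixel columns grow to the right and rows downward; lengths in m; the calibration is good to about 2 mm. A picture is of the moment at which its call begins. camera_params takes no time and is no camera call.
- ctrl.hand_in(): hands the job in, once; it reports no verdict.
Trained networks look in the newest picture that a camera, given by its name, has taken for a name from the list of things; names that differ only in an ending like _2 or _b are one class to them, and where a whole thing is asked for, a point or a joint stands for the part that bears it (a point fixed in the world has none). Each returns a list of dicts, best first, with "score" (0 to 1); they miss things now and then, are a little off and sometimes report something else, mostly with a low value. They report only what shows in the picture. A call takes as long as a camera call. They do not tell look-alikes from the thing itself.
- ctrl.spot_in(camera, label): "bbox" ([centre column, centre row, width, height] in pixels, round what is visible of it).
- ctrl.place_of(camera, label): "centre" ([column, row] in pixels: a listed point, or the origin of a listed thing).
The state is a dict: "time_s": time; "qpos": joint angles; "joint_vel": joint speeds; "tau": joint torques, N m; "ee_pos": TCP position; "eef_rot": TCP orientation; "force": force on the tool from outside, world axes, zero at the start; "moment": the same for the moment, N m; "grip_width": finger opening in m.
Only numpy, scipy, OpenCV 4.12 (cv2) and the standard library are available. Lean on these libraries where they do the work, as an engineer would, in place of code of your own. Each camera call takes 0.05 s, during which the arm holds its last target. There are 200 camera calls.

## Working session

There is one attempt and no reset: what is moved stays moved. The work goes in short steps, Python scripts to look and compute and a shell command to move; the robot and the scene stay as the last step left them, time stands still between calls to the robot, and variables do not carry over. Pictures are saved under pics/ and viewed, about 8 in all and at most 12, crops included, and the job is handed in when it is done.

```bash
ls; mkdir -p pics; python3 - <<'E'
from station import ctrl
import cv2,numpy as np
o=ctrl.get_obs();print(o['time_s'],o['ee_pos'],o['eef_rot'],o['grip_width'])
for n in ['scene','top']:
    p,d=ctrl.camera(n); cv2.imwrite(f'pics/{n}0.png',p[:,:,::-1])
    c=ctrl.camera_params(n);print(n,c['vertical_fov'],c['cx'],c['cy'],np.round(c['camera_from_world'],3).tolist())
    T=np.linalg.inv(c['camera_from_world']);f=240/np.tan(np.radians(c['vertical_fov']/2))
    for l in ['dermatoscope_center','otoscope_center','rest']:
        for r in ctrl.place_of(n,l):
            u,v=r['centre'];z=float(d[min(int(v),479),min(int(u),639)])
            P=T@[(u-c['cx'])/f*z,(v-c['cy'])/f*z,z,1]
            print(l,round(r['score'],2),np.round([u,v]),np.round(P[:3],3))
E
```

```text
pics
0.0 [0.20938631 0.50827595 0.20487637] [-3.14151865e+00  1.20366965e-03  1.17997667e+00] 0.09403861534892868
scene 49.16651442455902 319.6956913369979 249.58346050743532 [[-0.253, 0.967, -0.018, 0.053], [0.666, 0.16, -0.729, -0.29], [-0.702, -0.196, -0.684, 1.433], [0.0, 0.0, 0.0, 1.0]]
dermatoscope_center 0.85 [242. 196.] [ 0.314 -0.16   0.025]
dermatoscope_center 0.6 [156. 242.] [ 0.512 -0.278  0.029]
otoscope_center 0.63 [278. 248.] [ 0.465 -0.024  0.025]
rest 0.71 [432. 294.] [0.538 0.3   0.046]
rest 0.69 [509. 262.] [0.4   0.441 0.029]
top 46.94691604020657 320.27485775296856 240.4847673329904 [[0.02, -1.0, -0.005, 0.055], [-0.987, -0.019, -0.158, 0.467], [0.157, 0.008, -0.987, 1.083], [0.0, 0.0, 0.0, 1.0]]
dermatoscope_center 0.8 [434. 325.] [ 0.302 -0.166  0.025]
dermatoscope_center 0.79 [491. 232.] [ 0.492 -0.284  0.026]
otoscope_center 0.79 [365. 249.] [ 0.452 -0.027  0.029]
otoscope_center 0.38 [492. 231.] [ 0.495 -0.286  0.025]
rest 0.92 [137. 286.] [0.369 0.439 0.01 ]
rest 0.91 [212. 229.] [0.491 0.29  0.014]
```

View pics/top0.png

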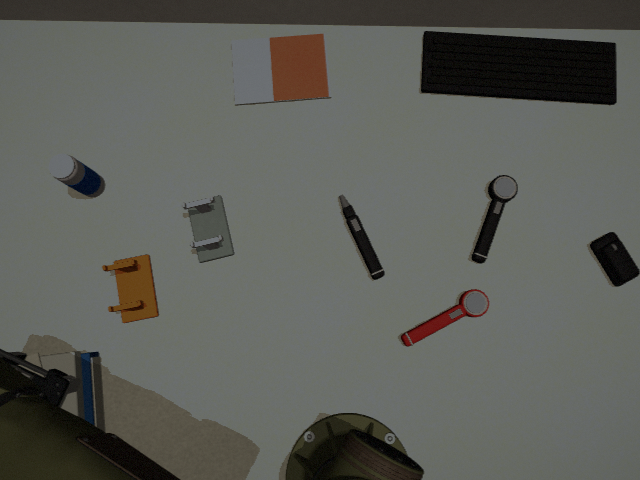

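View pics/scene0.png

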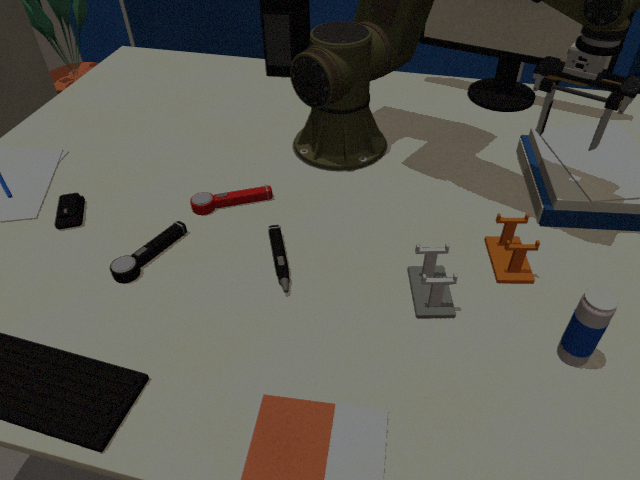

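The top view shows the black dermatoscope with its head at (503,187) and its handle end at (479,258). The otoscope is at (365,245) and the grey rest at (210,229). The red dermatoscope and the orange rest are decoys. Next I measure with point clouds from both cameras.

```bash
cat > h.py <<'E'
from station import ctrl
import cv2,numpy as np
def cloud(n):
    p,d=ctrl.camera(n);c=ctrl.camera_params(n)
    T=np.linalg.inv(c['camera_from_world']);f=240/np.tan(np.radians(c['vertical_fov']/2))
    v,u=np.mgrid[:480,:640]
    P=np.stack([(u-c['cx'])/f*d,(v-c['cy'])/f*d,d],-1)@T[:3,:3].T+T[:3,3]
    P[d==0]=np.nan
    return p,P
def sel(P,lo,hi):
    return P[np.all((P>lo)&(P<hi),-1)]
def rect(Q):
    (x,y),(w,h),a=cv2.minAreaRect((Q[:,:2]*1000).astype(np.float32));return np.round([x,y,w,h,a],1)
E
python3 - <<'E'
from h import *
for n in ['top','scene']:
    p,P=cloud(n)
    W=sel(P,[.3,-.1,-.02],[.6,.1,.008]);print(n,'desk z',np.median(W[:,2]))
    Q=sel(P,[.38,-.36,.016],[.65,-.22,.05]);print('derm',len(Q),rect(Q),np.percentile(Q[:,2],[5,50,95]).round(3))
    R=sel(P,[.4,.2,.07],[.6,.37,.12]);print('forks',len(R),rect(R),R[:,2].max())
    for s in (R[:,0]<np.median([R[:,0].min(),R[:,0].max()]),):
        for t in (s,~s): print('  fork',rect(R[t]),R[t].mean(0).round(3))
    B=sel(P,[.4,.2,.007],[.6,.37,.017]);print('base',len(B),rect(B))
    O=sel(P,[.36,-.1,.016],[.56,.03,.05]);print('oto',rect(O))
    # derm axis: end & head
    m=Q.mean(0)[:2];u=np.linalg.svd(Q[:,:2]-m)[2][0];u*=np.sign(u[0])
    s=(Q[:,:2]-m)@u;w=(Q[:,:2]-m)@[-u[1],u[0]]
    h=(s<np.percentile(s,1)+.11)
    H=Q[h][:,:2];mh=H.mean(0);uh=np.linalg.svd(H-mh)[2][0];uh*=np.sign(uh[0])
    e=((Q[:,:2]-mh)@uh);print('handle axis',np.degrees(np.arctan2(uh[1],uh[0])),'extent',e.min(),e.max(),'center from tail',mh+uh*(e.min()+.07),'from head',mh+uh*(e.max()-.122))
E
```

```text
top desk z 0.00034904874984253986
derm 1448 [ 525.2 -284.7   54.9  191.5   64.5] [0.022 0.028 0.033]
forks 393 [491.7 295.8  90.8  62.8  14.8] 0.09852165935934099
  fork [453.2 285.6  10.5  62.8  15.6] [0.453 0.286 0.082]
  fork [530.3 305.7  10.7  62.3  15.3] [0.53  0.306 0.082]
base 1655 [489.7 273.8 146.8 115.3  14.9]
oto [478.6 -18.1 184.1  26.9  25.4]
handle axis -20.10397716654469 extent -0.055264712227634516 0.13738574137407225 center from tail [ 0.49818363 -0.28046301] from head [ 0.49879445 -0.28068658]
scene desk z -0.0005844333850892891
derm 1182 [ 521.6 -295.9   56.4  190.3   75.7] [0.018 0.027 0.031]
forks 508 [492.6 296.6  92.2  62.4  15.5] 0.09407601856355274
  fork [454.2 286.3  13.   61.7  15. ] [0.455 0.287 0.08 ]
  fork [530.3 307.1  13.7  62.3  14.5] [0.532 0.307 0.08 ]
base 1358 [492.4 296.3 131.4  74.5  14.6]
oto [479.  -16.6 181.3  26.5  25.4]
handle axis -19.75337475503142 extent -0.05896238456030173 0.13219035542080804 center from tail [ 0.50071712 -0.27721905] from head [ 0.49991972 -0.2769327 ]
```

Both cameras agree. The handle centre is about (0.499, -0.279) at a yaw of -20°, so the balance point is about (0.513, -0.284). The rest is at (0.492, 0.296) with a yaw of 15°. I'm moving above the dermatoscope.

```bash
python3 -m inch '[0,0,0,0,0,-0.042,1, -2,1.74,0,0,0,0,1, -4,3.48,0,0,0,0,1, -4,3.48,0,0,0,0,1, -4,3.48,0,0,0,0,1, -4,3.48,0,0,0,0,1, -4,3.48,0,0,0,0,1, -4,3.48,0,0,0,0,1, -4,3.48,0,0,0,0,1, -4,3.48,0,0,0,0,1, -4,3.48,0,0,0,0,1, -4,3.48,0,0,0,0,1, -4,3.48,0,0,0,0,1, -4,3.48,0,0,0,0,1, -4,3.48,0,0,0,0,1, -4,3.48,0,0,0,0,1, -4,3.48,0,0,0,0,1, -2,1.74,0,0,0,0,1, 0,0,0,0,0,0,1]' 25
```

```text
time_s: 2.88
ee_pos: [0.514, -0.2844, 0.2047]
eef_rot: [-3.141, -0.0, 1.22]
force: [0.8, 1.1, -0.2]
grip_width: 0.0939
```

```bash
python3 -m inch '[0,0,3,0,0,0,1, 0,0,4,0,0,0,1, 0,0,4,0,0,0,1, 0,0,4,0,0,0,1, 0,0,3,0,0,0,1, 0,0,1.5,0,0,0,1, 0,0,0.5,0,0,0,1, 0,0,0,0,0,0,1, 0,0,0,0,0,0,0.6, 0,0,0,0,0,0,0.4, 0,0,0,0,0,0,0.1, 0,0,0,0,0,0,0.1, 0,0,0,0,0,0,0.1, 0,0,0,0,0,0,0.1]' 25
python3 - <<'E'
from h import *
p,_=cloud('scene');cv2.imwrite('pics/grasp.png',cv2.resize(p[120:320,60:340],None,fx=2.5,fy=2.5)[:,:,::-1])
E
```

```text
time_s: 4.62
ee_pos: [0.514, -0.2832, 0.0054]
eef_rot: [-3.142, 0.0, 1.222]
force: [0.2, -0.9, 0.9]
grip_width: 0.0371
```

View pics/grasp.png

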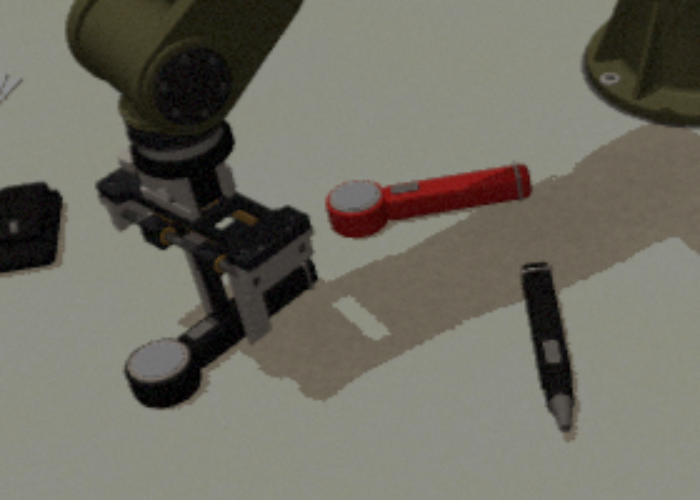

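The jaws straddle the black handle behind the head and are still closing (37 mm). I'll finish the grip and lift a little.

```bash
python3 -m inch '[0,0,0,0,0,0,0.1, 0,0,0,0,0,0,0.1, 0,0,0,0,0,0,0.1, 0,0,0,0,0,0,0.1, 0,0,0,0,0,0,0.1]' 25; python3 -m inch '[0,0,-1,0,0,0,0.1, 0,0,-3,0,0,0,0.1, 0,0,-4,0,0,0,0.1, 0,0,-4,0,0,0,0.1, 0,0,-4,0,0,0,0.1, 0,0,-2,0,0,0,0.1, 0,0,0,0,0,0,0.1]'
python3 - <<'E'
from h import *
o=ctrl.get_obs();print(o['ee_pos'],o['force'],o['moment'])
p,P=cloud('scene');Q=sel(P,[.57,-.37,.1],[.68,-.27,.24]);print(len(Q),rect(Q) if len(Q) else '',np.percentile(Q[:,2],[2,50,98]))
cv2.imwrite('pics/lift.png',cv2.resize(p[60:320,20:340],None,fx=2.3,fy=2.3)[:,:,::-1])
E
```

```text
time_s: 5.3
ee_pos: [0.5141, -0.2832, 0.0054]
eef_rot: [-3.142, -0.0, 1.222]
force: [-1.1, -1.4, -0.3]
grip_width: 0.0255
time_s: 6.18
ee_pos: [0.5145, -0.2834, 0.1872]
eef_rot: [3.139, 0.001, 1.222]
force: [0.3, 0.0, -2.1]
grip_width: 0.026
[ 0.51446231 -0.28336431  0.1871542 ] [ 0.31981955  0.00660146 -2.08321693] [-0.00540283  0.0076481  -0.01553533]
800 [ 592.3 -306.2   49.9   55.6    8.9] [0.1836688  0.20787486 0.21283181]
```

View pics/lift.png

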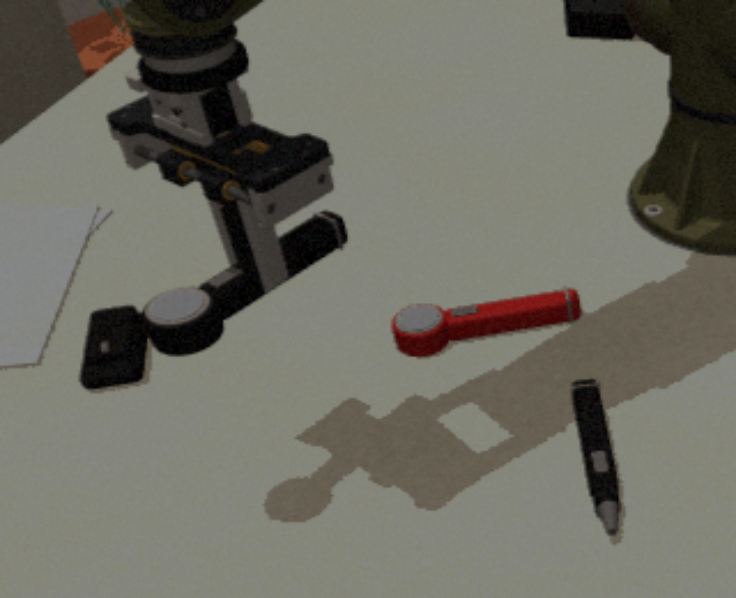

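The dermatoscope is held level and firmly. I'll turn it by +35° and carry it above the grey rest.

```bash
python3 -m inch '[0,0,0,0,0,-0.08,0.1, 0,0,0,0,0,-0.15,0.1, 0,0,0,0,0,-0.15,0.1, 0,0,0,0,0,-0.15,0.1, 0,0,0,0,0,-0.08,0.1, 2.36,0.59,0,0,0,0,0.1, 4.71,1.185,0,0,0,0,0.1, 4.71,1.185,0,0,0,0,0.1, 4.71,1.185,0,0,0,0,0.1, 4.71,1.185,0,0,0,0,0.1, 4.71,1.185,0,0,0,0,0.1, 4.71,1.185,0,0,0,0,0.1, 4.71,1.185,0,0,0,0,0.1, 4.71,1.185,0,0,0,0,0.1, 4.71,1.185,0,0,0,0,0.1, 4.71,1.185,0,0,0,0,0.1, 4.71,1.185,0,0,0,0,0.1, 2.36,0.59,0,0,0,0,0.1, 0,0,0,0,0,0,0.1, 0,0,0,0,0,0,0.1]'
python3 - <<'E'
from h import *
o=ctrl.get_obs();t=o['ee_pos'];print(t,o['eef_rot'],o['force'])
a=np.radians(15);u=np.array([np.cos(a),np.sin(a)]);w=np.array([-u[1],u[0]])
for n in ['scene','top']:
    p,P=cloud(n);Q=sel(P,[.3,.15,t[2]-.012],[.7,.45,t[2]+.026])
    s=(Q[:,:2]-t[:2])@u;v=(Q[:,:2]-t[:2])@w
    print(n,len(Q),'along',np.percentile(s,[.5,99.5]).round(3))
    for lo,hi in ((-.1,-.05),(.06,.12)):
        m=(s>lo)&(s<hi)&(abs(v)<.05)
        if m.sum()>20: print(lo,'v',np.percentile(v[m],[1,50,99]).round(4),'z top',np.percentile(Q[m,2],[5,50,95]).round(3), 's',np.percentile(s[m],[.5,99.5]).round(3))
    cv2.imwrite(f'pics/over_{n}.png',(p[130:330,330:590] if n=='scene' else p[150:350,60:320])[:,:,::-1])
a,b=[cv2.resize(cv2.imread(f'pics/over_{n}.png'),(400,308)) for n in('scene','top')]
cv2.imwrite('pics/over.png',np.hstack([a,b]))
E
```

```text
time_s: 8.72
ee_pos: [0.5048, 0.2992, 0.1849]
eef_rot: [-3.141, 0.0, 1.831]
force: [0.0, -0.5, -2.5]
grip_width: 0.0261
[0.50477002 0.2992255  0.18494791] [-3.14060133e+00  3.19982421e-04  1.83144455e+00] [ 0.01502323 -0.49918473 -2.52151367]
scene 1820 along [-0.075  0.107]
-0.1 v [-0.0133 -0.0113  0.0125] z top [0.188 0.204 0.207] s [-0.084 -0.051]
0.06 v [-0.027  -0.0032  0.025 ] z top [0.184 0.207 0.21 ] s [0.06  0.107]
top 45 along [0.069 0.094]
0.06 v [-0.0288 -0.0268 -0.0236] z top [0.188 0.207 0.21 ] s [0.069 0.094]
```

View pics/over.png

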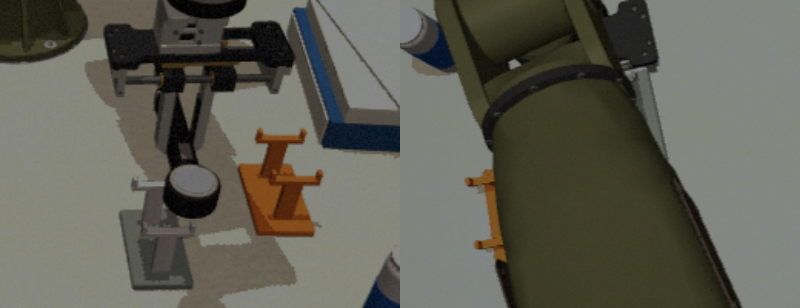

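The scene view shows it level above the grey rest. The tail is 84 mm behind the TCP and the head's far edge 107 mm ahead, so the handle is centred. I'll descend to just above contact.

```bash
python3 -m inch '[0.1,0.1,2,0,0,0,0.1, 0,0,3,0,0,0,0.1, 0,0,2.5,0,0,0,0.1, 0,0,1.2,0,0,0,0.1, 0,0,0.5,0,0,0,0.1, 0,0,0,0,0,0,0.1, 0,0,0,0,0,0,0.1]'
python3 - <<'E'
from h import *
o=ctrl.get_obs();t=o['ee_pos'];print(t,o['force'])
a=np.radians(15);u=np.array([np.cos(a),np.sin(a)]);w=np.array([-u[1],u[0]]);c=np.array([.492,.296])
p,P=cloud('scene')
Q=sel(P,[.3,.15,.02],[.7,.45,.13]);s=(Q[:,:2]-c)@u;v=(Q[:,:2]-c)@w
for lo,hi in((-.075,-.05),(-.046,-.034),(.034,.046),(.07,.13)):
    m=(s>lo)&(s<hi)&(abs(v)<.04)&(Q[:,2]>.085);print(lo,m.sum(),np.percentile(v[m],[1,50,99]).round(4),np.percentile(Q[m,2],[5,50,97]).round(4),s[m].max().round(3))
cv2.imwrite('pics/low.png',cv2.resize(p[180:330,370:530],None,fx=4,fy=4)[:,:,::-1])
E
```

```text
time_s: 9.7
ee_pos: [0.5065, 0.3009, 0.0943]
eef_rot: [3.14, -0.0, 1.832]
force: [0.4, -0.3, -2.1]
grip_width: 0.026
[0.50645127 0.30094735 0.09428076] [ 0.36608972 -0.27850494 -2.10534866]
-0.075 15 [-0.0121 -0.0116 -0.0106] [0.0939 0.1048 0.1126] -0.05
-0.046 46 [-0.0304 -0.0113  0.0286] [0.0861 0.0918 0.116 ] -0.034
0.034 120 [-0.0305 -0.0041  0.031 ] [0.0874 0.1132 0.1196] 0.046
0.07 946 [-0.026  -0.0019  0.0262] [0.0944 0.1169 0.1204] 0.123
```

View pics/low.png

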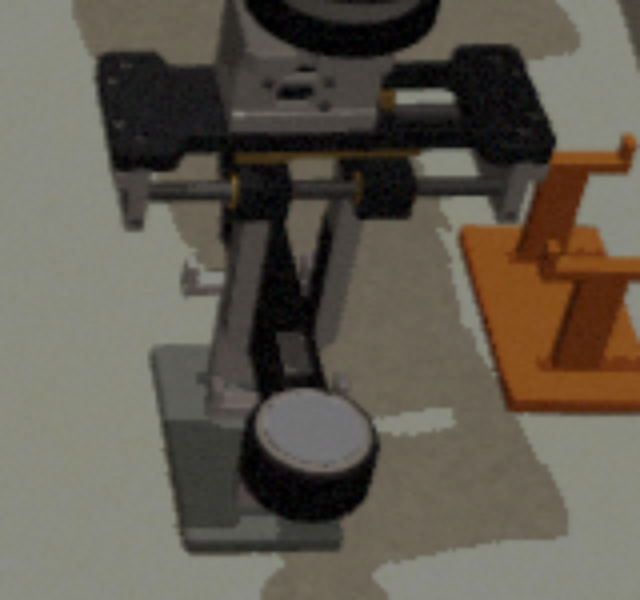

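The handle lies between the lips of both forks (v ±12 mm) and the head edge is at 122–123 mm, so it's centred. It's about 9 mm above the seats, and I'll lower it gently.

```bash
python3 -m inch '[0,-0.08,0.3,0,0,0,0.1, 0,0,0.25,0,0,0,0.1, 0,0,0.15,0,0,0,0.1, 0,0,0.1,0,0,0,0.1, 0,0,0,0,0,0,0.1, 0,0,0,0,0,0,0.1]'
```

```text
time_s: 10.5
ee_pos: [0.5054, 0.3006, 0.0854]
eef_rot: [3.142, -0.0, 1.832]
force: [0.5, -0.2, -2.7]
grip_width: 0.0255
```

```bash
python3 -m inch '[0,0,0.1,0,0,0,0.1, 0,0,0,0,0,0,0.1, 0,0,0,0,0,0,0.1]'; python3 -m inch '[0,0,0.05,0,0,0,0.1, 0,0,0,0,0,0,0.1, 0,0,0,0,0,0,0.1]'
```

```text
time_s: 10.88
ee_pos: [0.5054, 0.3006, 0.0854]
eef_rot: [3.141, -0.0, 1.832]
force: [-4.0, -1.9, 7.8]
grip_width: 0.0258
time_s: 11.25
ee_pos: [0.5054, 0.3006, 0.0854]
eef_rot: [3.141, -0.0, 1.832]
force: [-7.4, -3.5, 12.3]
grip_width: 0.0255
```

It's in contact with about 12 N on the seats. I'll open slowly and withdraw upward.

```bash
python3 -m inch '[0,0,-0.1,0,0,0,0.1, 0,0,0,0,0,0,0.32, 0,0,0,0,0,0,0.4, 0,0,0,0,0,0,0.6, 0,0,0,0,0,0,0.7, 0,0,0,0,0,0,0.7, 0,0,0,0,0,0,0.7, 0,0,0,0,0,0,0.7]' && python3 -m inch '[0,0,-1,0,0,0,0.7, 0,0,-2,0,0,0,0.7, 0,0,-4,0,0,0,0.7, 0,0,-4,0,0,0,0.7, 0,0,-2,0,0,0,0.7, -3,0,0,0,0,0,0.7, -5,0,0,0,0,0,0.7, -5,0,0,0,0,0,0.7, -5,0,0,0,0,0,0.7, -5,0,0,0,0,0,0.7, -5,0,0,0,0,0,0.7, -3,0,0,0,0,0,0.7, 0,0,0,0,0,0,0.7, 0,0,0,0,0,0,0.7]'
python3 - <<'E'
from h import *
a=np.radians(15);u=np.array([np.cos(a),np.sin(a)]);w=np.array([-u[1],u[0]]);c=np.array([.492,.296])
I=[]
for n in('scene','top'):
    p,P=cloud(n)
    Q=sel(P,[.3,.15,.085],[.7,.45,.13]);s=(Q[:,:2]-c)@u;v=(Q[:,:2]-c)@w
    for lo,hi in((-.09,-.048),(-.03,.03),(.07,.13)):
        m=(s>lo)&(s<hi)&(abs(v)<.04)
        if m.sum()>5:print(n,lo,m.sum(),np.percentile(v[m],[1,50,99]).round(4),np.percentile(Q[m,2],[5,50,97]).round(4),s[m].min().round(3),s[m].max().round(3))
    O=sel(P,[.36,-.1,.016],[.56,.03,.05]);print('oto',rect(O))
    I.append(cv2.resize(p[180:330,370:530] if n=='scene' else p[150:300,130:290],(400,375)))
cv2.imwrite('pics/end.png',np.hstack(I)[:,:,::-1])
E
```

```text
time_s: 12.25
ee_pos: [0.5053, 0.3006, 0.0849]
eef_rot: [-3.142, -0.0, 1.832]
force: [0.2, 0.3, 0.1]
grip_width: 0.0657
time_s: 14.0
ee_pos: [0.5852, 0.0019, 0.2154]
eef_rot: [3.141, -0.0, 1.832]
force: [0.1, 0.6, -0.8]
grip_width: 0.0659
scene -0.09 110 [-0.0117 -0.0018  0.0142] [0.0913 0.1065 0.1094] -0.071 -0.049
scene -0.03 373 [-0.012  -0.0025  0.013 ] [0.0918 0.1067 0.1093] -0.03 0.03
scene 0.07 877 [-0.0261 -0.0017  0.0263] [0.0885 0.1081 0.1117] 0.07 0.122
oto [478.6 -17.  182.9  26.7  25.4]
top -0.09 194 [-0.0129 -0.0016  0.0131] [0.0915 0.1072 0.1116] -0.071 -0.048
top -0.03 450 [-0.0128 -0.0016  0.0131] [0.0956 0.1074 0.1114] -0.03 0.03
top 0.07 642 [-0.0269 -0.0018  0.0255] [0.1002 0.1096 0.1138] 0.07 0.121
oto [0. 0. 0. 0. 0.]
```

View pics/end.png

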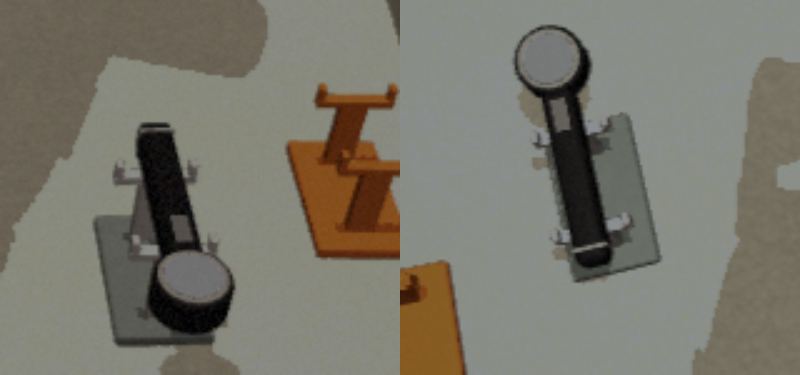

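The dermatoscope lies level in both forks between the lips, centred to about 1 mm, and the otoscope hasn't moved. I'm handing in.

```bash
python3 -c "
from station import ctrl
print(ctrl.hand_in())"
```

```text
the job is handed in; nothing more can be done
None
```

The black dermatoscope is on the grey rest, and I handed the job in at about 14 s on the robot's clock. I gripped it at its balance point, lowered it until the seats took about 12 N, let go and moved the arm clear.

- **Position:** both cameras show the handle in both forks between the lips. It spans -71 to about +69 mm along the rest, so it is centred to about 1 mm. Sideways it is centred to about 0.5 mm.
- **Level:** the handle and head tops read about 107–110 mm, against 108 mm expected, with tail and middle within 1 mm of each other.
- **Otoscope:** its position in the scene camera is unchanged. The top camera could not confirm this, because the retracted arm hid the otoscope.
- **Forces:** the reading after release was below 1 N, and the highest I saw was about 15 N at set-down.

No check failed. The two cameras agreed to within about 2–4 mm on the dermatoscope and 1 mm on the rest.

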